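Click the cam stop on four notches and seat the workpiece

TASK

On the drilling stop unit, push the yellow-knobbed thumb lever four clicks clockwise (seen from above) from where it stands, one click at a time, pausing after each so that it rests by itself in its notch, no longer pushed; use a fingertip lightly, without gripping it, and do not go past the fourth. Then slide the light-brown wooden block (dark dot on top) along the bed, flush against the low steel fence, up to the black stop disc, press it home there gently but firmly for a moment without driving the disc on, and let go with the block still flush to the fence and touching the disc. Leave everything else where it is.

Things in the scene. Friction and masses are not known exactly. Their poses are not given: they have to be found in the camera images.
- stop_unit: Aluminium bed plate 190 (x) x 380 (y, from -185 to +195) x 18 mm high, fixed to the table; origin under the plate, on the table. Its y runs along the bed, towards the lever end; its x points away from the robot.
- fence (a point): Middle of the inner face of the low steel fence, at the height of the bed's top (z = 18 mm); at x = 35, y = -85 mm of the bed. The fence is 16 mm thick, 10 mm high and runs along y, 95 mm either way; its face looks to the bed's -x. A block flush with it has its origin 20 mm from this face.
- lever_axis (a point): Point on the lever's upright axis, at the bed's top (x = 30, y = 80 mm of the bed), with the bed's axes. The lever has nine notches 0.2 rad apart: its arm points at -0.8, -0.6 .. +0.8 rad from the bed's +y towards its +x. It starts in one of the first four. Clockwise from above, the way to go, takes the knob towards +x.
- thumb_lever: The indexed lever with its stop disc, one rigid piece turning about the upright axis; origin on that axis. A spring click holds it in each notch: it takes 5 to 8 N at the knob, square to the arm, to leave one, then the resistance falls and from half way it snaps on by itself into the next. Over 15 N on it is too much. Arm 14 mm wide, top at z = 56 mm.
- knob (a point): Centre of the top of the yellow upright knob on the lever, a cylinder 16 mm in diameter from z = 50 to z = 90 mm, 65 mm from the lever's axis; one click moves it 13 mm.
- disc_center (a point): Centre of the top of the round black stop disc (radius 32 mm, z = 22 to 44 mm), set 18 mm off the lever's axis, so that each click draws it back from the block, towards the bed's +y, by 1 to 4 mm. Pressing the block on it with over 12 N is too much: it forces the lever, which jumps a notch at 20 to 25 N; 4 to 8 N is a good press.
- block: Light-brown wooden block with a dark dot on top, 40 (x) x 80 (y) x 45 (z) mm, about 0.11 kg, loose on the bed beside the fence; origin at the centre of its underside, its y about along the bed's y; its +y end face (40 mm from the origin) goes to the disc, its +x side to the fence. Touching the disc, the disc's centre is 72 mm from the block's origin along the block's y.
- pencil: Red flat pencil 10 x 150 x 8 mm lying along the near edge of the bed, about 80 mm from the bed's middle towards the robot; not to be moved.
- offcut: Dark wooden offcut 50 x 110 x 40 mm on the table to the right; not to be moved.
- glue: White glue bottle with an orange cap, 56 mm in diameter, 160 mm tall, to the right; not to be moved.
- screwdriver: Screwdriver with a black handle lying to the left; not to be moved.
- tape: Orange tape measure 65 x 30 x 60 mm, standing to the left; not to be moved.
- cup: White mug, 76 mm in diameter, 90 mm tall, at the far right; not to be moved.

How it is judged:
By the outcome, as a careful person would: the job done as asked, in the order asked, and still so for the second after the job is handed in, with the robot touching nothing.
It also fails if it takes over 72 s, if anything falls off the work surface, if the arm or the gripper's body presses on something with over 40 N, if the wrist force passes 120 N, or if a joint passes its speed limit or range.

ROBOT

A 6-joint arm with a two-finger parallel gripper is mounted at the origin on the work surface. World frame = base frame: x ahead of the robot, y to its left, z up, the work surface at z = 0. Lengths are in m, angles in rad, forces in N, time in s.
With the tool pointing down it reaches from about 0.35 to 0.775 m from the base axis. Payload 5.5 kg.
Tool frame: the origin (TCP) lies at the very end of the fingers, on their centre line; the grasp point (between the pads) lies 19 mm behind it; y points along the fingers, z is the direction in which the jaws open and shut, and the axes are right-handed (so a half turn about y gives the same grasp; the last joint's range is limited). The gripper opens to 85 mm and grips with 20 to 120 N. Pads are 22 mm wide; open, the fingers measure 114 mm over their backs; the gripper's body (76 mm by 85 mm) begins 54 mm behind the grasp point. The pads swing forward as they close: fully open they stand 13 mm farther back than shut.
Start: joints at [-0.14, 0.313, 0.046, 1.304, 0, 1.431], TCP at [0.575, -0, 0.231] pointing down, gripper open.
Joint ranges: [-2.76, 2.76], [-0.86, 1.69], [-1.03, 1.26], [-2.2, 2.34], [-1.47, 1.5], [-3.14, 3.14]. Speed limits (rad/s): [2.57, 2.57, 3.14, 3.14, 3.14, 3.14].

INTERFACE

Orientations are given as a unit quaternion [w, x, y, z].
In Python, from workcell import env gives the robot as it stands.
- The arm moves only by the shell command python3 -m inch 'ROWS' [OPENING] [FORCE]. ROWS is JSON, a list that holds one entry, the list of rows, each a list of 4 numbers: the shift along the tool's x, y, z in mm, then the turn about the tool's y in degrees. In form: [[[tx, ty, tz, spin], ...]]. A call has 1 to 10 rows; each row is the pose to reach, as a shift and turn from the pose commanded when the call began, along the tool's axes at that moment; what a row does not reach only later rows make up. A row lasts 1/10 s, in which the tool goes at most 50 mm and 8.59 degrees, less where a joint would pass 70% of its speed; a pose out of reach is approached as far as the arm can. A call with a gripper value outside its range is refused whole. OPENING is the finger opening in mm, from 0 to 85.4, set as the call begins (- or left out, the last holds). The fingers move at their own pace and stop on an object; FORCE is the grip in N (left out, the last holds). Time passes only in rows, so rows that repeat a pose let the fingers close. It gives the time, the measured TCP pose, the force and the opening at its end, in the units of the state.
- env.get_state(): the state, without advancing time (a new reading comes with each control period).
- env.read_camera(name): name is "scene" or "side" or "wrist"; returns the picture (384x512x3 uint8, blue, green, red); there is no depth.
- env.camera_model(name): a dict with "fx", "fy", "cx", "cy" (pixels), "R" (3x3) and "t" (3): a world point X has camera coordinates R X + t; the wrist camera has in their place "mount" (4x4, takes a point from camera to tool coordinates, whose origin is the TCP and whose axes are the tool frame's). Camera axes: x right, y down, z forward; pixel columns grow to the right and rows downward; lengths in m; the calibration is good to about 2 mm. A picture is of the moment at which its call begins: read the wrist's pose just before it. camera_model takes no time and is no camera call.
- env.hand_in(): hands the job in, once; it reports no verdict.
The state is a dict: "clock": time; "joint_pos": joint angles; "qvel": joint speeds; "tau": joint torques, N m; "tcp_pos": TCP position; "orientation": TCP orientation; "wrist_force": force on the tool from outside, world axes, zero at the start; "ft_torque": the same for the moment, N m; "finger_gap": finger opening in m.
Only numpy, scipy, OpenCV 4.12 (cv2) and the standard library are available. Lean on these libraries where they do the work, as an engineer would, in place of code of your own. Each camera call takes 0.05 s, during which the arm holds its last target.

## Working session

There is one attempt and no reset: what is moved stays moved. The work goes in short steps, Python scripts to look and compute and a shell command to move; the robot and the scene stay as the last step left them, time stands still between calls to the robot, and variables do not carry over. Pictures are saved under pics/ and viewed, and the job is handed in when it is done.

```bash
ls; mkdir -p pics; python3 - <<'E'
from workcell import env
import cv2,numpy as np
s=env.get_state();print(s)
for n in ["scene","side","wrist"]:
    im=env.read_camera(n);cv2.imwrite(f"pics/{n}0.png",im)
    m=env.camera_model(n);print(n,{k:np.round(v,4).tolist() for k,v in m.items()})
E
```

```text
pics
{'clock': 0.0, 'joint_pos': array([-1.39660023e-01,  3.14007792e-01,  4.50076727e-02,  1.30360662e+00,
        2.80567357e-05,  1.43120823e+00]), 'qvel': array([-0.00024237, -0.00039696, -0.0016233 , -0.00168085, -0.0002621 ,
        0.00010635]), 'tau': array([-2.90074182e-03, -4.80629075e+01,  2.98531097e+01,  1.95313990e-02,
       -3.83516899e-04, -4.27451073e-05]), 'tcp_pos': array([5.74501328e-01, 3.44642756e-05, 2.30416402e-01]), 'orientation': array([ 0.49960452, -0.50035909,  0.50053494, -0.49950063]), 'wrist_force': array([ 0.29798953,  0.82245218, -0.42535752]), 'ft_torque': array([ 0.02729592, -0.03680448, -0.01640978]), 'finger_gap': 0.08549848607947826}
scene {'fx': 450.7455, 'fy': 450.7455, 'cx': 252.9729, 'cy': 197.703, 'R': [[0.0717, 0.9974, 0.0076], [0.8033, -0.0532, -0.5932], [-0.5912, 0.0486, -0.805]], 't': [-0.0312, -0.3871, 1.7657]}
side {'fx': 380.3707, 'fy': 380.3707, 'cx': 260.9762, 'cy': 194.3022, 'R': [[-0.9443, -0.329, -0.005], [-0.1571, 0.4641, -0.8717], [0.2891, -0.8224, -0.49]], 't': [0.5089, 0.1581, 1.1967]}
wrist {'fx': 293.9881, 'fy': 293.9881, 'cx': 253.1539, 'cy': 189.8317, 'mount': [[-0.0005, 0.9639, 0.2661, -0.0672], [0.0004, -0.2661, 0.9639, -0.143], [1.0, 0.0005, -0.0002, 0.0001], [0.0, 0.0, 0.0, 1.0]]}
```

View pics/scene0.png

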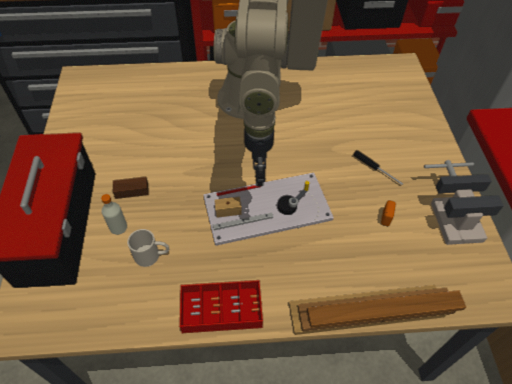

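View pics/side0.png

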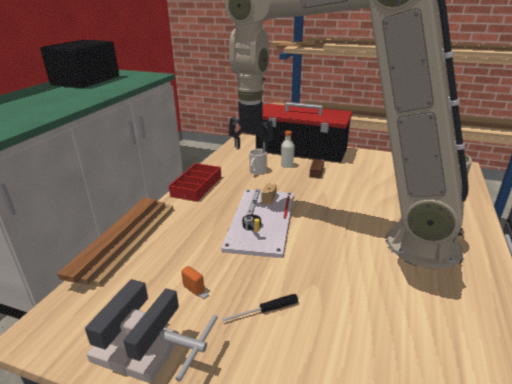

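View pics/wrist0.png

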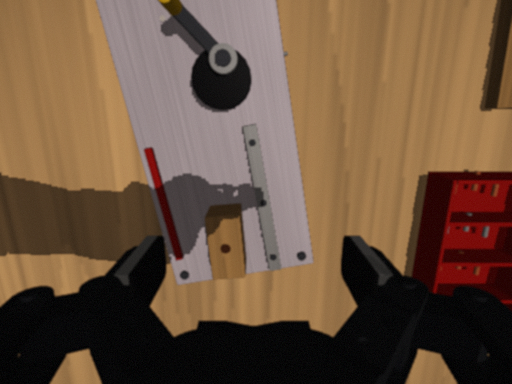

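The wrist view shows the bed, yawed slightly. The hub is near (222,58), the disc near (221,82), the knob is cut off at (170,3), the fence runs (249,125) to (274,268), and the block's dot is at (225,248). Next I'll take measurements from it, with the scene view as a cross-check.

```bash
cat > h.py <<'E'
import numpy as np,cv2
from scipy.spatial.transform import Rotation as Ro
from workcell import env
def pose(s): 
    q=s["orientation"];return Ro.from_quat([q[1],q[2],q[3],q[0]]).as_matrix(),np.array(s["tcp_pos"])
def cam(n,s=None):
    m=env.camera_model(n)
    if n=="wrist":
        R,p=pose(s);M=np.array(m["mount"]);return m,R@M[:3,:3],R@M[:3,3]+p
    R=np.array(m["R"]);return m,R.T,-R.T@np.array(m["t"])
def ray(c,uv):
    m,R,o=c;d=R@np.array([(uv[0]-m["cx"])/m["fx"],(uv[1]-m["cy"])/m["fy"],1.]);return o,d/np.linalg.norm(d)
def plane(c,uv,z):
    o,d=ray(c,uv);return o+d*(z-o[2])/d[2]
def proj(c,X):
    m,R,o=c;q=R.T@(np.array(X)-o);return np.array([m["fx"]*q[0]/q[2]+m["cx"],m["fy"]*q[1]/q[2]+m["cy"]])
def tri(c1,u1,c2,u2):
    A=np.zeros((3,3));b=np.zeros(3)
    rs=[ray(c1,u1),ray(c2,u2)]
    for o,d in rs:
        P=np.eye(3)-np.outer(d,d);A+=P;b+=P@o
    X=np.linalg.solve(A,b);return X,[np.linalg.norm((np.eye(3)-np.outer(d,d))@(X-o)) for o,d in rs]
def blobs(mask,amin=15):
    n,l,st,ce=cv2.connectedComponentsWithStats(mask.astype(np.uint8));return [(np.round(ce[i],1).tolist(),st[i].tolist()) for i in range(1,n) if st[i][4]>=amin]
E
python3 - <<'E'
import cv2
im=cv2.imread("pics/wrist0.png");cv2.imwrite("pics/w0z.png",cv2.resize(im[0:300,90:330],None,fx=2.5,fy=2,interpolation=cv2.INTER_CUBIC)[:600])
im=cv2.imread("pics/scene0.png");cv2.imwrite("pics/s0z.png",cv2.resize(im[165:245,195:340],None,fx=5.5,fy=5.5,interpolation=cv2.INTER_CUBIC))
E
python3 - <<'E'
from h import *
print(np.round(pose(env.get_state())[0],3))
im=cv2.imread("pics/wrist0.png");h=cv2.cvtColor(im,cv2.COLOR_BGR2HSV)
yel=(h[...,0]>20)&(h[...,0]<35)&(h[...,1]>150)&(h[...,2]>80)
print("yel w",blobs(yel))
dk=h[...,2]<45
print([b for b in blobs(dk[:300]) ])
im2=cv2.imread("pics/scene0.png");h2=cv2.cvtColor(im2,cv2.COLOR_BGR2HSV)
yel=(h2[...,0]>20)&(h2[...,0]<35)&(h2[...,1]>180)&(h2[...,2]>100)
print("yel s",[b for b in blobs(yel,8)])
E
```

```text
[[-0.    -0.001  1.   ]
 [-1.     0.    -0.   ]
 [-0.    -1.    -0.001]]
yel w [([164.7, 1.0], [159, 0, 12, 4, 30])]
[([499.1, 51.5], [486, 0, 26, 108, 1122]), ([215.4, 74.5], [173, 8, 77, 102, 2661]), ([407.9, 259.8], [342, 174, 158, 126, 6155]), ([261.8, 202.6], [260, 200, 5, 6, 25]), ([507.8, 242.6], [502, 228, 10, 28, 186]), ([118.6, 277.1], [10, 235, 156, 65, 3864]), ([300.8, 255.4], [298, 253, 6, 6, 25]), ([503.5, 281.0], [488, 268, 24, 30, 422]), ([184.0, 274.5], [182, 272, 5, 6, 25])]
yel s [([306.4, 185.0], [305, 181, 4, 10, 26])]
```

View pics/w0z.png

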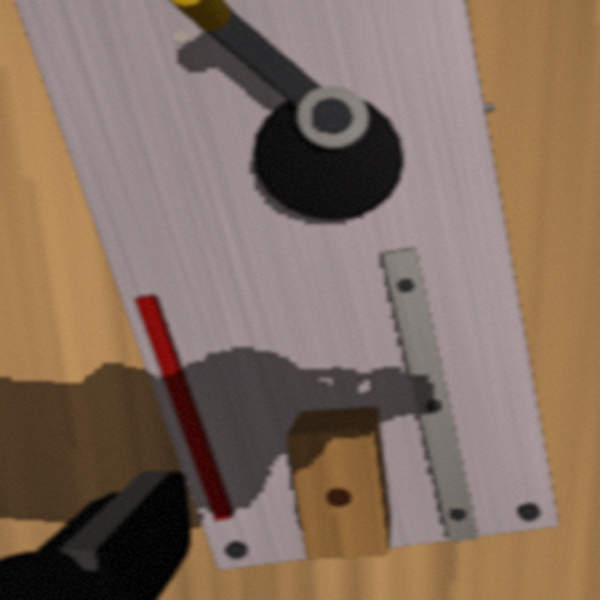

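View pics/s0z.png

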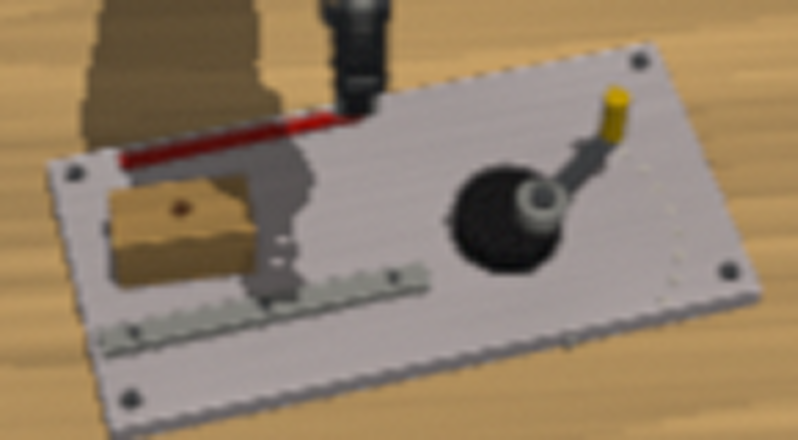

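```bash
python3 - <<'E'
from h import *
s=env.get_state();cw=cam("wrist",s);cs=cam("scene");cd=cam("side")
W=lambda X,Y,z:plane(cw,(90+X/2.5-.3,Y/2-.25),z)*1e3
S=lambda X,Y,z:plane(cs,(195+X/5.5-.4,165+Y/5.5-.4),z)*1e3
r=lambda a:np.round(a,1)
fa,fb=W(381,255,.028),W(447,538,.028);print("fence edge L",r(fa),r(fb),np.linalg.norm(fa-fb))
fa2,fb2=W(415,250,.028),W(478,535,.028);print("fence edge R",r(fa2),r(fb2))
d=(fa-fb)[:2];print("yaw fence",np.degrees(np.arctan2(-d[0],d[1])))
h1,h2=W(236,550,.018),W(529,512,.018);print("screws W",r(h1),r(h2))
d=(h2-h1)[:2];print("yaw screws W",np.degrees(np.arctan2(d[1],d[0])),np.linalg.norm(d))
ss=[S(*p,.018) for p in [(75,173),(130,399),(729,271),(640,61)]]
for q in ss:print("S screw",r(q))
print("center",r(sum(ss)/4)); 
for a,b in [(0,3),(1,2)]:
    d=(ss[b]-ss[a])[:2];print("yaw",np.degrees(np.arctan2(-d[0],d[1])),np.linalg.norm(d))
print("knobtop S",r(S(616,96,.09)))
for z in (.056,.06,.065):print("hub",z,r(W(332,117,z)),r(S(542,197,z)))
print("dot W",r(W(339,497,.063)),"S",r(S(181,208,.063)))
print("disc W",r(W(330,160,.044)),"S",r(S(507,219,.044)))
for p in [(302,437),(376,433),(389,549),(307,558)]:print("blk top W",r(W(*p,.063)))
E
```

```text
fence edge L [561.6  46.6  28. ] [ 594.6 -136.    28. ] 185.52484425610996
fence edge R [577.3  49.4  28. ] [ 610.9 -133.7   28. ]
yaw fence 10.253559758713257
screws W [ 480.2 -151.2   18. ] [ 638.8 -122.3   18. ]
yaw screws W 10.321182335915251 161.1647028287729
S screw [ 478.6 -148.6   18. ]
S screw [ 636.3 -120.3   18. ]
S screw [573.6 224.7  18. ]
S screw [416.1 196.7  18. ]
center [526.1  38.1  18. ]
yaw 10.271567530962527 350.90108089253323
yaw 10.305096490841105 350.7396907062681
knobtop S [498.3 162.6  90. ]
hub 0.056 [543.8 115.7  56. ] [541.5 117.6  56. ]
hub 0.06 [544.2 115.1  60. ] [544.4 116.9  60. ]
hub 0.065 [544.7 114.3  65. ] [548.  116.1  65. ]
dot W [542.2 -88.8  63. ] S [540.7 -86.8  63. ]
disc W [541.2  96.6  44. ] S [547.   97.8  44. ]
blk top W [526.4 -51.8  63. ]
blk top W [559.8 -49.3  63. ]
blk top W [ 565.1 -122.8   63. ]
blk top W [ 525.9 -128.9   63. ]
```

The measurements agree with each other:
- **Bed:** yaw is about 10.3°, origin about (528, 32) mm.
- **Lever:** axis about (543.5, 115.5) mm. The knob is at (498, 162.5), 65 mm from the axis, at −0.59 rad. That is notch −0.6, so the target is +0.2.

I'll close the fingers and bring the fingertip behind the knob, with tool −x along the push direction.

```bash
python3 -m inch '[[[-14,0,-10,5],[-28,0,-20,10],[-42,0,-30,15],[-56,0,-40,20],[-70,0,-50,25],[-84,0,-60,30],[-98,0,-70,35],[-112,0,-80,40],[-126,0,-90,45],[-140,0,-99,48]]]' 0 60
```

```text
clock: 1.15
tcp_pos: [0.4753, 0.1405, 0.231]
orientation: [0.252, -0.253, 0.661, -0.66]
wrist_force: [0.3, 0.1, -0.1]
finger_gap: 0.0
```

```bash
python3 - <<'E'
from h import *
s=env.get_state();im=env.read_camera("wrist");cv2.imwrite("pics/w1.png",im)
c=cam("wrist",s)
for n,X in [("knob",(.4978,.1623,.09)),("axis",(.5435,.1155,.06)),("tcp",s["tcp_pos"])]:print(n,proj(c,X))
R,p=pose(s);print(np.round(R,3))
h=cv2.cvtColor(im,cv2.COLOR_BGR2HSV);print(blobs((h[...,0]>20)&(h[...,0]<35)&(h[...,1]>150)&(h[...,2]>80)))
d=np.array([.4978,.1623,.068])-p;print("knob in tool mm",R.T@d*1e3)
E
```

```text
knob [251.80769301 147.2660947 ]
axis [313.64030489 141.01176567]
tcp [252.76325629 240.39516598]
[[-0.745 -0.001  0.667]
 [-0.667 -0.    -0.745]
 [ 0.    -1.    -0.   ]]
[([252.5, 146.1], [246, 138, 15, 17, 196])]
knob in tool mm [-31.37804943 163.02215141  -1.14499966]
```

View pics/w1.png

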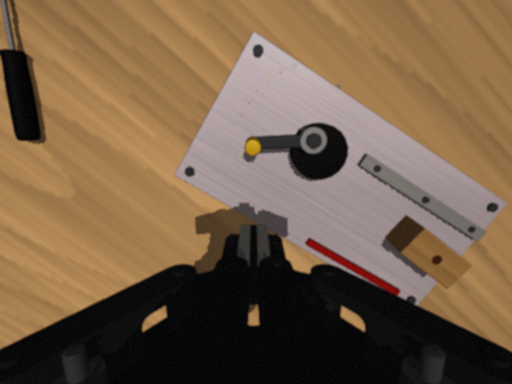

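The knob is at (252.5,146.1) and I predicted (251.8,147.3), so the fingertip lines up with it. Next is the descent to z ≈ 68 mm.

```bash
python3 -m inch '[[[0,25,0,0],[0,50,0,0],[0,75,0,0],[0,100,0,0],[0,120,0,0],[0,138,0,0],[0,150,0,0],[0,158,0,0],[0,162,0,0],[0,162,0,0]]]'; python3 - <<'E'
from h import *
s=env.get_state();im=env.read_camera("wrist");cv2.imwrite("pics/w2.png",im)
R,p=pose(s);print(np.round(R.T@(np.array([.4978,.1623,.068])-p)*1e3,1),s["wrist_force"])
E
```

```text
clock: 2.2
tcp_pos: [0.4761, 0.1399, 0.0692]
orientation: [0.253, -0.253, 0.66, -0.66]
wrist_force: [-0.5, 0.5, 1.7]
finger_gap: 0.0006
[-31.1   1.2  -2.1] [-0.52604847  0.51783887  1.66709449]
```

View pics/w2.png

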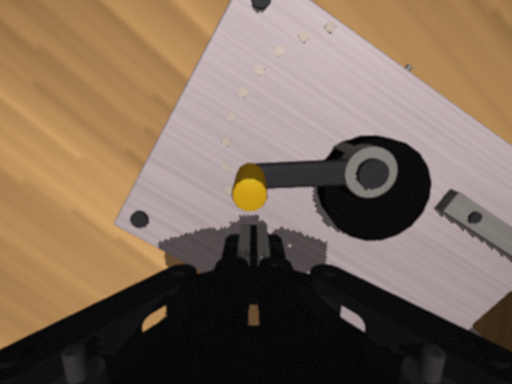

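The knob is at (250,188), dead ahead of the fingertip at (254,225), and notch dots are visible on the bed. I'll approach slowly.

```bash
python3 -m inch '[[[-3,0,-2,0],[-6,0,-2,0],[-8,0,-2,0],[-9,0,-2,0],[-10,0,-2,0],[-11,0,-2,0],[-12,0,-2,0],[-13,0,-2,0]]]'
```

```text
clock: 3.05
tcp_pos: [0.484, 0.15, 0.0692]
orientation: [-0.253, 0.254, -0.66, 0.66]
wrist_force: [-1.5, -0.6, 2.1]
finger_gap: -0.0001
```

```bash
python3 -m inch '[[[-0.7,0,0,0],[-1.4,0,0,0],[-2,0,0,0]]]'; python3 -m inch '[[[-0.7,0,0,0],[-1.4,0,0,0],[-2,0,0,0]]]'
```

```text
clock: 3.35
tcp_pos: [0.4847, 0.1508, 0.0692]
orientation: [-0.252, 0.254, -0.66, 0.66]
wrist_force: [-4.2, -3.7, 4.6]
finger_gap: 0.0001
clock: 3.65
tcp_pos: [0.486, 0.1524, 0.0692]
orientation: [0.252, -0.254, 0.66, -0.66]
wrist_force: [-4.7, -2.2, 3.7]
finger_gap: -0.0002
```

```bash
python3 -m inch '[[[-0.7,0,0,0],[-1.4,0,0,0],[-2,0,0,0]]]'; python3 -m inch '[[[-0.7,0,0,0],[-1.4,0,0,0],[-2,0,0,0]]]'
```

```text
clock: 3.95
tcp_pos: [0.489, 0.1545, 0.0692]
orientation: [0.254, -0.253, 0.66, -0.66]
wrist_force: [-0.6, -0.2, -0.6]
finger_gap: 0.0001
clock: 4.25
tcp_pos: [0.4911, 0.1557, 0.0695]
orientation: [-0.254, 0.253, -0.66, 0.66]
wrist_force: [0.3, -0.3, -0.9]
finger_gap: -0.0
```

```bash
cat >> h.py <<'E'
AX=np.array([.5435,.1155]);YAW=np.radians(10.3)
def look(name):
    s=env.get_state();im=env.read_camera("wrist");cv2.imwrite(f"pics/{name}.png",im)
    h=cv2.cvtColor(im,cv2.COLOR_BGR2HSV);R,p=pose(s);c=cam("wrist",s)
    m=(h[...,0]>20)&(h[...,0]<35)&(h[...,1]>150)&(h[...,2]>80)
    b=max(blobs(m),key=lambda b:b[1][4]);print(b)
    # brightest yellow = top cap
    top=m&(h[...,2]>200);bt=max(blobs(top),key=lambda b:b[1][4]);k=plane(c,bt[0],.09)
    d=k[:2]-AX;th=YAW-np.arctan2(d[1],d[0])+np.pi/2
    th=(th+np.pi)%(2*np.pi)-np.pi
    print("top",bt,"knob",np.round(k*1e3,1),"r",np.linalg.norm(d)*1e3,"theta",th)
    print("knob in tool",np.round(R.T@(np.append(k[:2],p[2])-p)*1e3,1),"F",np.round(s["wrist_force"],2))
    return im,s
def knob(th):  # nominal
    ex=np.array([np.cos(YAW),np.sin(YAW)]);ey=np.array([-ex[1],ex[0]])
    return AX+.065*(np.sin(th)*ex+np.cos(th)*ey)
E
python3 -c "
from h import *
look('w3');s=env.get_state();R,p=pose(s)
for t in(-.6,-.4,-.2,0,.2):print(t,np.round(R.T@(np.append(knob(t),p[2])-p)*1e3,1), 'tang-dir deg',np.degrees(YAW-t))
print(np.degrees(np.arctan2(-R[1,0],-R[0,0])))"
```

```text
([254.7, 205.0], [239, 179, 32, 51, 1271])
top ([255.1, 202.3], [246, 199, 20, 8, 105]) knob [512.4 173.5  90. ] r 65.80446931649642 theta -0.3120002050961612
knob in tool [-27.8   0.    1. ] F [ 0.29 -0.27 -0.85]
-0.6 [-9.   0.   0.1] tang-dir deg 44.677467707849395
-0.4 [-22.    0.    0.8] tang-dir deg 33.21831180523293
-0.2 [-34.6   0.    4. ] tang-dir deg 21.759155902616463
0 [-46.2   0.1   9.7] tang-dir deg 10.3
0.2 [-56.5   0.1  17.6] tang-dir deg -1.159155902616465
42.00397815403089
```

View pics/w3.png

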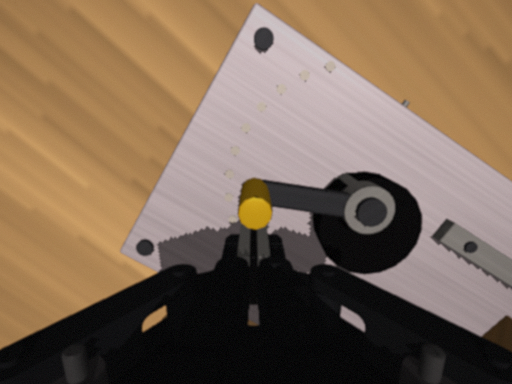

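```bash
sed -i '/^def look/,$d' h.py; cat >> h.py <<'E'
def knob(th):
    ex=np.array([np.cos(YAW),np.sin(YAW)]);ey=np.array([-ex[1],ex[0]])
    return AX+.065*(np.sin(th)*ex+np.cos(th)*ey)
def look(name):
    s=env.get_state();im=env.read_camera("wrist");cv2.imwrite(f"pics/{name}.png",im)
    report(im,s)
def report(im,s):
    h=cv2.cvtColor(im,cv2.COLOR_BGR2HSV);R,p=pose(s);c=cam("wrist",s)
    m=(h[...,0]>20)&(h[...,0]<35)&(h[...,1]>150)&(h[...,2]>165)
    b=max(blobs(m),key=lambda b:b[1][4]);k=plane(c,b[0],.09)
    d=k[:2]-AX;th=(YAW-np.arctan2(d[1],d[0])+np.pi/2+np.pi)%(2*np.pi)-np.pi
    print("top",b,"knob",np.round(k*1e3,1),"r %.1f theta %.3f"%(np.linalg.norm(d)*1e3,th))
    print("knob in tool",np.round(R.T@(np.append(k[:2],p[2])-p)*1e3,1),"F",np.round(s["wrist_force"],2),"clock",s["clock"])
    for t in np.arange(-.6,.61,.2):print("%.1f"%t,np.round(proj(c,np.append(knob(t),.09)),0),np.round(R.T@(np.append(knob(t),p[2])-p)*1e3,1)[[0,2]])
E
python3 -c "
from h import *
report(cv2.imread('pics/w3.png'),env.get_state())"
```

```text
top ([254.7, 212.7], [239, 198, 32, 31, 770]) knob [508.7 170.4  90. ] r 65.0 theta -0.385
knob in tool [-23.    0.    0.9] F [ 0.56 -0.41  0.6 ] clock 4.3
-0.6 [253. 242.] [-9.   0.1]
-0.4 [254. 215.] [-22.    0.8]
-0.2 [262. 187.] [-34.6   4. ]
0.0 [276. 161.] [-46.2   9.7]
0.2 [295. 136.] [-56.5  17.6]
0.4 [321. 114.] [-65.1  27.4]
0.6 [350.  98.] [-71.5  38.7]
```

Click 1 is done: θ is about −0.4 and the finger is clear with zero force. I'll back off, pause, and re-align for click 2.

```bash
python3 -m inch '[[[3,0,0,0],[5,0,-2,4],[5,0,-3,8],[5,0,-4,11.7],[3,0,-4,11.7],[1,0,-4,11.7],[1,0,-4,11.7],[1,0,-4,11.7]]]'; python3 -c "
from h import *
look('w4')"
```

```text
clock: 5.1
tcp_pos: [0.487, 0.1578, 0.0693]
orientation: [-0.185, 0.185, -0.682, 0.683]
wrist_force: [-1.2, 0.0, -1.2]
finger_gap: -0.0003
top ([253.1, 208.4], [237, 193, 33, 31, 789]) knob [508.8 170.4  90. ] r 64.9 theta -0.385
knob in tool [-25.1   0.    0.2] F [-1.23  0.03 -1.21] clock 5.1
-0.6 [257. 237.] [-11.3   2.1]
-0.4 [253. 211.] [-24.1   0.2]
-0.2 [255. 182.] [-37.1   0.8]
0.0 [262. 153.] [-49.6   4. ]
0.2 [276. 124.] [-61.3   9.7]
0.4 [297.  97.] [-71.7  17.5]
0.6 [323.  74.] [-80.2  27.3]
```

View pics/w4.png

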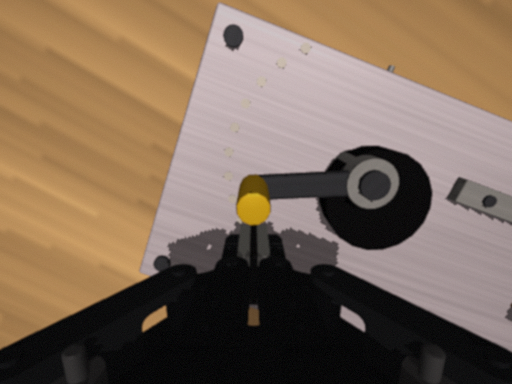

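```bash
python3 -m inch '[[[-2,0,0,0],[-4,0,0,0],[-5.5,0,0,0],[-6.5,0,0,0],[-7.2,0,0,0],[-8,0,0,0],[-8.7,0,0,0],[-9.4,0,0,0],[-10,0,0,0]]]';python3 -m inch '[[[-0.7,0,0,0],[-1.4,0,0,0],[-2,0,0,0]]]'
```

```text
clock: 6.05
tcp_pos: [0.4939, 0.1624, 0.0691]
orientation: [-0.184, 0.186, -0.682, 0.683]
wrist_force: [-4.9, -2.0, 4.6]
finger_gap: -0.0001
clock: 6.35
tcp_pos: [0.4969, 0.1642, 0.0691]
orientation: [0.185, -0.185, 0.683, -0.682]
wrist_force: [-3.0, 0.4, 0.9]
finger_gap: 0.0003
```

```bash
python3 -m inch '[[[-0.7,0,0,0],[-1.4,0,0,0],[-2,0,0,0]]]'
```

```text
clock: 6.65
tcp_pos: [0.5001, 0.165, 0.0696]
orientation: [-0.185, 0.184, -0.682, 0.683]
wrist_force: [0.0, 1.1, -0.7]
finger_gap: 0.0001
```

```bash
python3 -c "
from h import *
look('w5')"
```

```text
top ([253.6, 212.1], [238, 197, 32, 31, 770]) knob [520.3 176.4  90. ] r 65.2 theta -0.184
knob in tool [-23.2   0.    0.4] F [ 0.02  1.12 -0.73] clock 6.65
-0.6 [256. 267.] [3.6 1.7]
-0.4 [252. 241.] [-9.2 -0.2]
-0.2 [254. 214.] [-22.2   0.4]
0.0 [261. 187.] [-34.7   3.6]
0.2 [275. 160.] [-46.4   9.2]
0.4 [294. 135.] [-56.8  17.1]
0.6 [319. 114.] [-65.3  26.8]
```

View pics/w5.png

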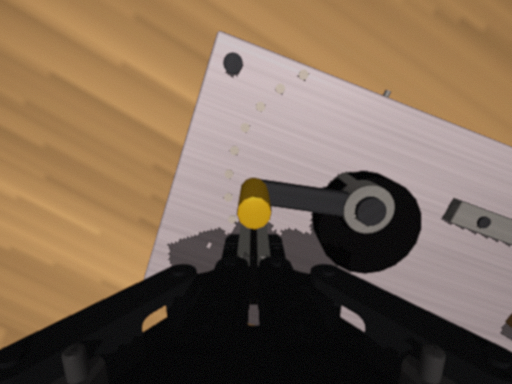

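Click 2 is done: θ is about −0.19 and the finger is free. I'll repeat the same re-alignment and push.

```bash
python3 -m inch '[[[3,0,0,0],[5,0,-2,4],[5,0,-3,8],[5,0,-4.5,11.5],[3,0,-4.5,11.5],[1,0,-4.5,11.5],[1,0,-4.5,11.5],[1,0,-4.5,11.5]]]'; python3 -c "
from h import *
look('w6')"
```

```text
clock: 7.5
tcp_pos: [0.496, 0.1683, 0.0693]
orientation: [-0.116, 0.116, -0.698, 0.698]
wrist_force: [0.9, 0.3, 0.1]
finger_gap: 0.0001
top ([253.2, 207.3], [237, 192, 33, 31, 797]) knob [520.3 176.3  90. ] r 65.1 theta -0.185
knob in tool [-25.6   0.    0.2] F [0.91 0.29 0.07] clock 7.5
-0.6 [267. 261.] [0.4 6.8]
-0.4 [258. 236.] [-11.8   2.3]
-0.2 [253. 209.] [-24.6   0.4]
0.0 [255. 181.] [-37.6   1. ]
0.2 [263. 151.] [-50.2   4.2]
0.4 [277. 123.] [-61.9   9.8]
0.6 [297.  96.] [-72.2  17.7]
```

```bash
python3 -m inch '[[[-2,0,0,0],[-4,0,0,0],[-5.5,0,0,0],[-6.5,0,0,0],[-7.2,0,0,0],[-8,0,0,0],[-8.7,0,0,0],[-9.4,0,0,0],[-10,0,0,0]]]';python3 -m inch '[[[-0.7,0,0,0],[-1.4,0,0,0],[-2,0,0,0]]]'
```

```text
clock: 8.45
tcp_pos: [0.5034, 0.1712, 0.0691]
orientation: [-0.114, 0.117, -0.698, 0.698]
wrist_force: [-6.9, -1.5, 4.4]
finger_gap: -0.0002
clock: 8.75
tcp_pos: [0.5063, 0.1724, 0.0692]
orientation: [0.115, -0.116, 0.698, -0.697]
wrist_force: [-3.4, 1.0, 2.0]
finger_gap: 0.0001
```

```bash
python3 -m inch '[[[-0.7,0,0,0],[-1.4,0,0,0],[-2,0,0,0]]]';python3 -c "
from h import *
look('w7')"
```

```text
clock: 9.05
tcp_pos: [0.5103, 0.1728, 0.0695]
orientation: [-0.116, 0.115, -0.697, 0.698]
wrist_force: [0.5, 0.7, -1.0]
finger_gap: 0.0001
top ([253.9, 211.8], [238, 197, 33, 31, 780]) knob [532.6 179.8  90. ] r 65.2 theta 0.013
knob in tool [-23.4   0.    0.5] F [ 0.51  0.7  -0.95] clock 9.05
-0.6 [266. 289.] [15.4  6.4]
-0.4 [257. 266.] [3.2 2. ]
-0.2 [253. 241.] [-9.6  0. ]
0.0 [254. 214.] [-22.6   0.6]
0.2 [262. 186.] [-35.2   3.8]
0.4 [275. 159.] [-46.9   9.4]
0.6 [295. 134.] [-57.2  17.3]
```

View pics/w7.png

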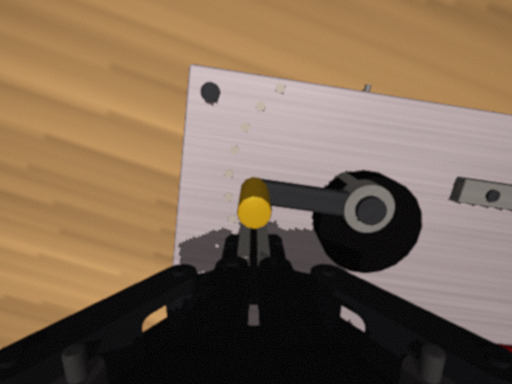

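Click 3 is done: θ is about 0.0. Next is the fourth and last.

```bash
python3 -m inch '[[[3,0,0,0],[5,0,-2,4],[5,0,-3,8],[5,0,-4.5,11.5],[3,0,-4.5,11.5],[1,0,-4.5,11.5],[1,0,-4.5,11.5],[1,0,-4.5,11.5]]]'; python3 -c "
from h import *
look('w8')"
```

```text
clock: 9.9
tcp_pos: [0.5091, 0.1616, 0.0693]
orientation: [0.053, -0.054, 0.709, -0.701]
wrist_force: [0.3, -0.3, -0.3]
finger_gap: -0.0001
top ([219.4, 206.1], [204, 191, 32, 31, 796]) knob [532.8 179.8  90. ] r 65.2 theta 0.015
knob in tool [-26.1   0.2 -14.4] F [ 0.3  -0.33 -0.33] clock 9.9
-0.6 [248. 281.] [11.2 -1.8]
-0.4 [234. 260.] [-0.1 -8.3]
-0.2 [224. 235.] [-12.3 -12.5]
0.0 [220. 208.] [-25.2 -14.2]
0.2 [221. 179.] [-38.2 -13.2]
0.4 [229. 150.] [-50.7  -9.8]
0.6 [242. 122.] [-62.2  -3.9]
```

```bash
python3 -m inch '[[[-2,0,0,0],[-4,0,0,0],[-5.5,0,0,0],[-6.5,0,0,0],[-7.2,0,0,0],[-8,0,0,0],[-8.7,0,0,0],[-9.4,0,0,0],[-10,0,0,0]]]';python3 -m inch '[[[-0.7,0,0,0],[-1.4,0,0,0],[-2,0,0,0]]]'
```

```text
clock: 10.85
tcp_pos: [0.519, 0.1628, 0.0693]
orientation: [0.053, -0.053, 0.709, -0.701]
wrist_force: [0.4, 0.1, -0.3]
finger_gap: -0.0002
clock: 11.15
tcp_pos: [0.5203, 0.1631, 0.0692]
orientation: [0.052, -0.054, 0.709, -0.701]
wrist_force: [-3.4, 0.5, 1.4]
finger_gap: -0.0002
```

The tool ended about 14 mm off sideways, and I had pushed before checking that. I'll back off and look into it.

```bash
python3 -m inch '[[[3,0,0,0],[6,0,0,0],[9,0,0,0],[12,0,0,0]]]'; python3 -c "
from h import *
s=env.get_state();print(np.round(s['joint_pos'],3),np.round(pose(s)[0],3))
look('w9')"
```

```text
clock: 11.55
tcp_pos: [0.5088, 0.1613, 0.0694]
orientation: [0.053, -0.053, 0.709, -0.701]
wrist_force: [-0.4, 0.6, -1.0]
finger_gap: 0.0
[ 0.15   0.339 -0.335  0.897  0.012  3.141] [[-0.989 -0.002  0.15 ]
 [-0.15   0.012 -0.989]
 [-0.    -1.    -0.012]]
top ([218.7, 205.2], [203, 190, 32, 31, 790]) knob [532.8 179.8  90. ] r 65.1 theta 0.015
knob in tool [-26.6   0.2 -14.7] F [-0.42  0.57 -1.04] clock 11.55
-0.6 [248. 280.] [10.8 -2.1]
-0.4 [233. 259.] [-0.4 -8.6]
-0.2 [224. 234.] [-12.7 -12.8]
0.0 [219. 207.] [-25.6 -14.5]
0.2 [220. 179.] [-38.5 -13.6]
0.4 [228. 149.] [-51.  -10.1]
0.6 [242. 121.] [-62.6  -4.2]
```

View pics/w9.png

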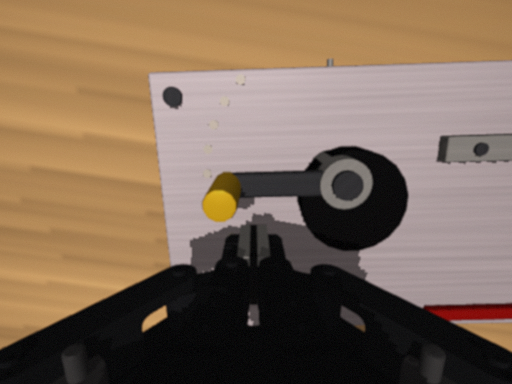

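Joint 6 has reached its 3.14 limit. The lever is undisturbed at 0.0, three clicks on. I'll spin back 10° and re-centre, then push along the tangent at that orientation.

```bash
python3 -m inch '[[[0,0,0,-4],[0,0,-2,-8],[0,0,-5,-11],[0,0,-8,-12],[0,0,-10,-12],[0,0,-12,-12],[0,0,-12,-12]]]'; python3 -c "
from h import *
s=env.get_state();print(np.round(s['joint_pos'],3),np.round(pose(s)[0],3))
look('w10')"
```

```text
clock: 12.3
tcp_pos: [0.5072, 0.1734, 0.0695]
orientation: [0.127, -0.126, 0.7, -0.691]
wrist_force: [0.9, -0.2, -0.7]
finger_gap: -0.0001
[ 0.173  0.343 -0.329  0.899  0.012  2.954] [[-0.936 -0.002  0.352]
 [-0.352  0.012 -0.936]
 [-0.003 -1.    -0.012]]
top ([258.9, 205.9], [243, 190, 33, 32, 795]) knob [532.7 179.9  90. ] r 65.3 theta 0.014
knob in tool [-26.2   0.    3. ] F [ 0.94 -0.18 -0.72] clock 12.3
-0.6 [268. 284.] [12.9  7.7]
-0.4 [260. 261.] [0.6 3.6]
-0.2 [257. 235.] [-12.3   2. ]
0.0 [259. 208.] [-25.2   3.1]
0.2 [268. 180.] [-37.7   6.7]
0.4 [282. 154.] [-49.2  12.7]
0.6 [303. 129.] [-59.3  20.8]
```

View pics/w10.png

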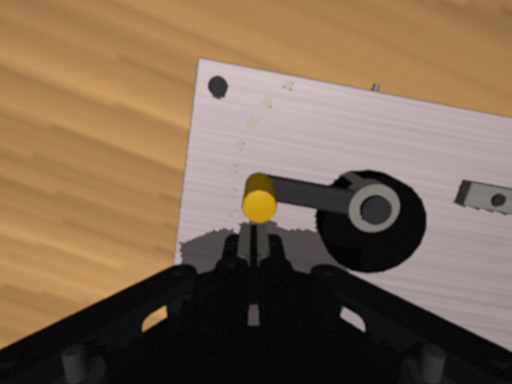

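```bash
python3 -m inch '[[[-2,0,0.4,0],[-4,0,0.8,0],[-5.5,0,1.2,0],[-6.5,0,1.5,0],[-7.2,0,1.6,0],[-8,0,1.8,0],[-8.7,0,2,0],[-9.4,0,2.1,0],[-10,0,2.2,0]]]'
```

```text
clock: 13.25
tcp_pos: [0.5156, 0.1745, 0.0693]
orientation: [0.126, -0.128, 0.7, -0.691]
wrist_force: [-7.2, -1.5, 5.1]
finger_gap: -0.0
```

```bash
python3 -m inch '[[[-0.7,0,0.2,0],[-1.4,0,0.3,0],[-2,0,0.5,0]]]'
```

```text
clock: 13.55
tcp_pos: [0.5183, 0.175, 0.0692]
orientation: [0.126, -0.127, 0.7, -0.691]
wrist_force: [-3.7, 0.9, 0.6]
finger_gap: 0.0001
```

```bash
python3 -m inch '[[[-0.7,0,0.2,0],[-1.4,0,0.3,0],[-2,0,0.5,0]]]';python3 -c "
from h import *
look('w11')"
```

```text
clock: 13.85
tcp_pos: [0.5227, 0.1752, 0.0697]
orientation: [0.127, -0.126, 0.7, -0.691]
wrist_force: [-0.3, 0.6, -0.5]
finger_gap: 0.0001
top ([258.0, 212.0], [242, 197, 33, 31, 769]) knob [545.3 180.9  90. ] r 65.4 theta 0.208
knob in tool [-23.2   0.1   2.6] F [-0.29  0.65 -0.47] clock 13.85
-0.6 [260. 311.] [28.1  3.8]
-0.4 [252. 289.] [15.8 -0.3]
-0.2 [248. 265.] [ 2.9 -1.8]
0.0 [250. 239.] [-10.1  -0.8]
0.2 [258. 213.] [-22.5   2.8]
0.4 [272. 188.] [-34.1   8.8]
0.6 [292. 165.] [-44.1  16.9]
```

View pics/w11.png

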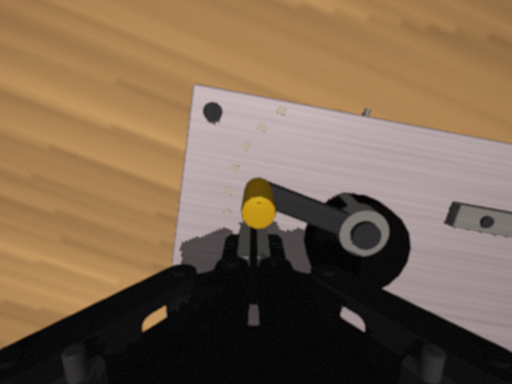

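The fourth click is done: θ is about +0.2 and the force is zero. I'll back off, lift clear, and go look at the block.

```bash
python3 -m inch '[[[4,0,0,0],[8,0,0,0],[8,-10,0,0],[8,-30,0,-8],[8,-55,0,-16],[8,-80,0,-24],[8,-100,0,-32],[8,-110,0,-40],[8,-110,0,-48],[8,-110,0,-56]]]'; python3 -c "
from h import *
s=env.get_state();R,p=pose(s);print(np.round(s['joint_pos'],3))
print(R.T@(np.array([.541,-.07,.18])-p)*1e3, np.degrees(np.arctan2(R[1,0],R[0,0])))"
```

```text
clock: 14.9
tcp_pos: [0.5147, 0.171, 0.1811]
orientation: [0.443, -0.437, 0.557, -0.55]
wrist_force: [0.3, -0.3, 0.1]
finger_gap: 0.0002
[ 0.166  0.267 -0.141  1.16   0.012  1.964]
[228.85932191  -1.94806779  80.03717095] -103.04854167251507
```

```bash
python3 -m inch '[[[23,0,8,-3],[46,0,16,-6],[69,0,24,-9],[92,0,32,-12],[115,0,40,-15],[138,0,48,-18],[161,0,56,-21],[184,0,64,-23.4],[207,0,72,-23.4],[229,0,80,-23.4]]]' 85 20; python3 - <<'E'
from h import *
s=env.get_state();im=env.read_camera("wrist");cv2.imwrite("pics/w12.png",im)
im2=env.read_camera("scene");cv2.imwrite("pics/s12.png",im2)
R,p=pose(s);print(np.degrees(np.arctan2(R[1,0],R[0,0])),p)
np.save("s12.npy",dict(s),allow_pickle=True)
cv2.imwrite("pics/s12z.png",cv2.resize(im2[165:245,195:340],None,fx=5.5,fy=5.5,interpolation=cv2.INTER_CUBIC))
E
```

```text
clock: 15.9
tcp_pos: [0.5392, -0.0715, 0.1774]
orientation: [0.545, -0.539, 0.457, -0.452]
wrist_force: [0.6, 0.5, -1.0]
finger_gap: 0.0847
-79.98495425752215 [ 0.53917773 -0.07146069  0.17743617]
```

View pics/w12.png

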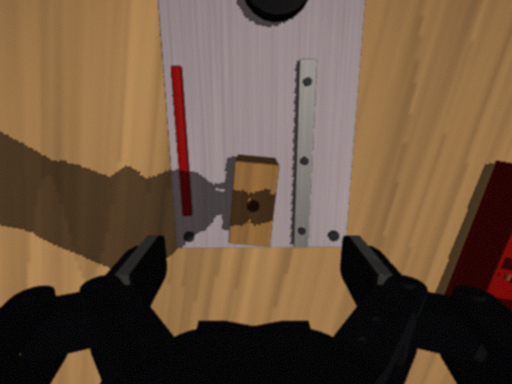

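View pics/s12z.png

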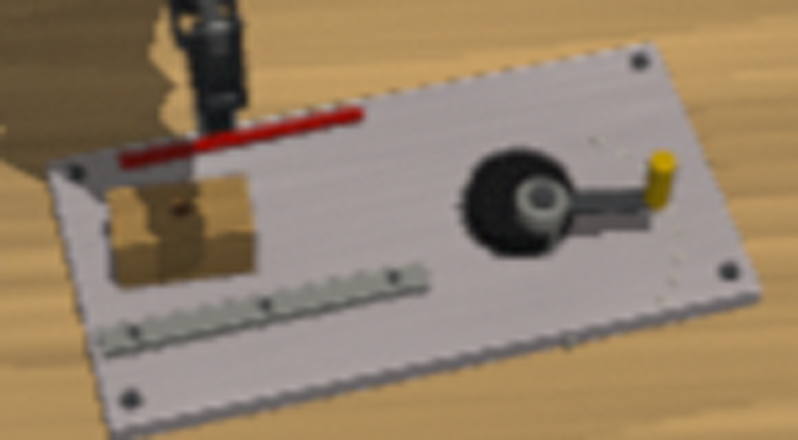

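```bash
python3 - <<'E'
from h import *
im=cv2.imread("pics/w12.png");cv2.imwrite("pics/w12z.png",cv2.resize(im[40:265,150:375],None,fx=2.6,fy=2.6,interpolation=cv2.INTER_CUBIC))
E
```

```text
(no output)
```

View pics/w12z.png

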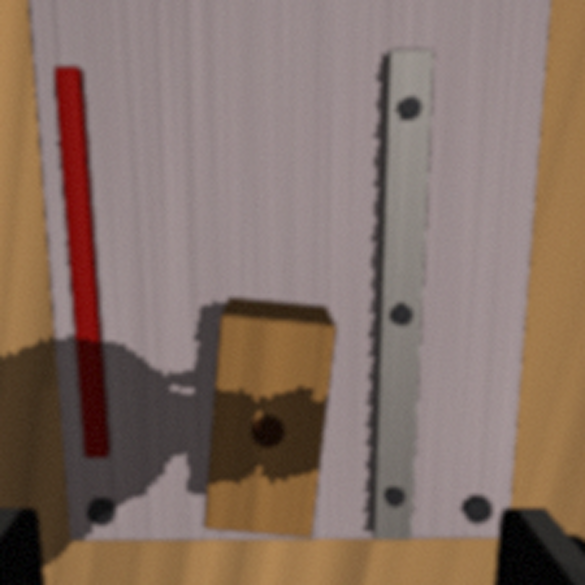

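```bash
python3 - <<'E'
from h import *
s=env.get_state();c=cam("wrist",s)
Z=lambda X,Y,z:plane(c,(150+X/2.6-.3,40+Y/2.6-.3),z)*1e3
O=np.array([528,31.8]);ex=np.array([np.cos(YAW),np.sin(YAW)]);ey=np.array([-ex[1],ex[0]])
b=lambda P:np.round([(P[:2]-O)@ex,(P[:2]-O)@ey],1)
cs=[Z(*p,.063) for p in [(220,316),(335,324),(313,535),(206,528)]]
for q in cs:print("corner",np.round(q,1),b(q))
print("center",np.round(sum(cs)/4,1),b(sum(cs)/4),"dot",b(Z(267,430,.063)))
for a,d in((3,0),(2,1)):
    v=(cs[d]-cs[a])[:2];print("len",np.linalg.norm(v),"yaw",np.degrees(np.arctan2(-v[0],v[1])))
for a,d in((0,1),(3,2)):
    v=(cs[d]-cs[a])[:2];print("w",np.linalg.norm(v),"yaw",np.degrees(np.arctan2(v[1],v[0])))
fa,fb=Z(390,50,.028),Z(375,537,.028);v=(fa-fb)[:2];print("fence",b(fa),b(fb),np.linalg.norm(v),np.degrees(np.arctan2(-v[0],v[1])))
print("screws",b(Z(101,511,.018)),b(Z(477,508,.018)))
pc=[b(Z(*p,.026)) for p in((57,68),(82,68),(85,457),(109,457))];print("pencil",pc)
R,p=pose(s);print(b(p*1e3))
E
```

```text
corner [519.4 -52.5  63. ] [-23.6 -81.4]
corner [558.5 -48.5  63. ] [ 15.6 -84.4]
corner [ 565.6 -126.8   63. ] [   8.7 -162.8]
corner [ 526.5 -130.8   63. ] [ -30.6 -159.7]
center [542.5 -89.6  63. ] [  -7.5 -122.1] dot [  -7.9 -122.2]
len 78.60651250417675 yaw 5.179665562705658
len 78.65663805703804 yaw 5.225150083541877
w 39.29554904410486 yaw 5.830178223777292
w 39.357450932500136 yaw 5.756215183078305
fence [36.8  7.6] [  36.7 -180.6] 188.24752932755493 10.270302538775207
screws [ -79.4 -172.4] [  81.4 -172.3]
pencil [array([-82.3,   2.9]), array([-73.3,   2.8]), array([ -82.5, -145. ]), array([ -72.7, -145.1])]
[  -7.3 -105.1]
```

The block's four corners fit the given size at 39.3 × 78.6 mm. Its centre in the bed frame is about (−7.7, −122) mm, turned −4.8° relative to the bed. The lever shows +0.2 in the scene view. I'll descend over the block with the fingers clear of the fence, then grip lightly.

```bash
python3 -m inch '[[[5,15,0,0],[10,30,0,-0.3],[15,50,0,-0.3],[17,70,0,-0.3],[17,90,0,-0.3],[17,107,0,-0.3],[17,120,0,-0.3],[17,130,0,-0.3],[17,137,0,-0.3],[17,139,0,-0.3]]]' 85 20
```

```text
clock: 17.0
tcp_pos: [0.5415, -0.0851, 0.0368]
orientation: [0.546, -0.54, 0.456, -0.449]
wrist_force: [-0.2, -0.3, 0.4]
finger_gap: 0.0849
```

```bash
python3 -m inch '[[[0,0,0,0],[0,0,0,0],[0,0,0,0],[0,0,0,0],[0,0,0,0],[0,0,0,0],[0,0,0,0],[0,0,0,0]]]' 30 20; python3 - <<'E'
from h import *
s=env.get_state();im=env.read_camera("wrist");cv2.imwrite("pics/w13.png",im)
R,p=pose(s);print(np.degrees(np.arctan2(R[1,0],R[0,0])),np.round(R,3))
E
```

```text
clock: 17.8
tcp_pos: [0.5423, -0.0856, 0.038]
orientation: [0.546, -0.54, 0.456, -0.45]
wrist_force: [-1.1, -0.1, 5.1]
finger_gap: 0.0413
-79.67704397913963 [[ 0.179 -0.001  0.984]
 [-0.984  0.012  0.179]
 [-0.012 -1.     0.002]]
```

View pics/w13.png

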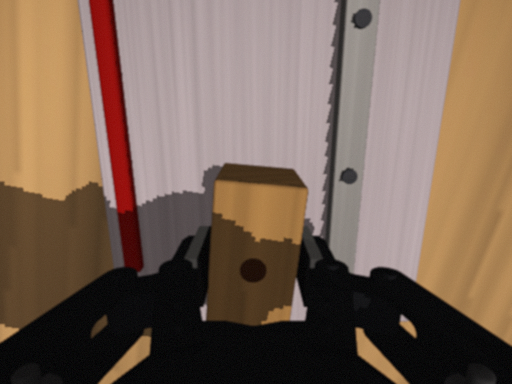

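The gap is 41.3 mm, so the block may not have turned square in the pads yet. I'll give it a bit more grip and time.

```bash
python3 -m inch '[[[0,0,0,0],[0,0,0,0],[0,0,0,0],[0,0,0,0]]]' 30 45; python3 - <<'E'
from h import *
s=env.get_state();im=env.read_camera("wrist");cv2.imwrite("pics/w14.png",cv2.resize(im[140:340,170:370],None,fx=2.9,fy=2.9,interpolation=cv2.INTER_CUBIC))
E
```

```text
clock: 18.25
tcp_pos: [0.5424, -0.0856, 0.0382]
orientation: [0.546, -0.54, 0.456, -0.45]
wrist_force: [-1.1, 1.1, 8.0]
finger_gap: 0.0404
```

View pics/w14.png

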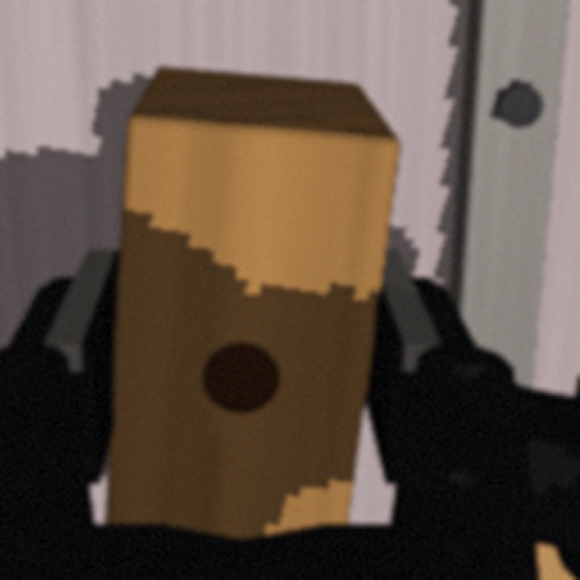

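The front top edge still slopes about 5°: the pads hold the block without squaring it. I'll turn the tool with the block by that amount, relieving the vertical preload, and measure again.

```bash
python3 -m inch '[[[0,-0.5,1,-1.2],[0,-1,2,-2.4],[0,-1.2,3,-3.6],[0,-1.2,4,-4.8],[0,-1.2,4,-4.8],[0,-1.2,4,-4.8]]]' 30 25; python3 - <<'E'
from h import *
s=env.get_state();im=env.read_camera("wrist");cv2.imwrite("pics/w15f.png",im);cv2.imwrite("pics/w15.png",cv2.resize(im[100:340,170:410],None,fx=2.45,fy=2.45,interpolation=cv2.INTER_CUBIC))
R,p=pose(s);print(np.degrees(np.arctan2(R[1,0],R[0,0])))
E
```

```text
clock: 18.9
tcp_pos: [0.5457, -0.0845, 0.0382]
orientation: [0.564, -0.558, 0.433, -0.427]
wrist_force: [-0.1, -0.2, -0.9]
finger_gap: 0.0403
-74.86765919671724
```

View pics/w15.png

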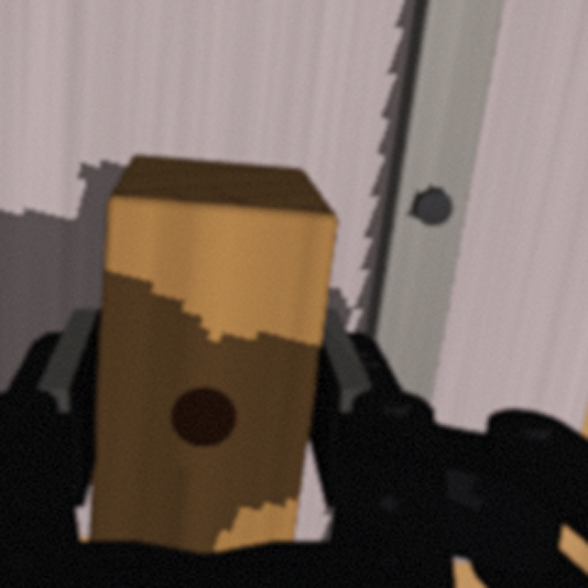

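```bash
cat >> h.py <<'E'
O=np.array([.528,.0318]);EX=np.array([np.cos(YAW),np.sin(YAW)]);EY=np.array([-EX[1],EX[0]])
def bed(P): P=np.array(P)[:2]-O;return np.round(1e3*np.array([P@EX,P@EY]),1)
def edge(c,a,b,z,ax="y"):
    v=(plane(c,b,z)-plane(c,a,z))[:2]
    return np.degrees(np.arctan2(-v[0],v[1])) if ax=="y" else np.degrees(np.arctan2(v[1],v[0]))
E
python3 - <<'E'
from h import *
s=env.get_state();c=cam("wrist",s)
U=lambda X,Y:(170+X/2.45-.3,100+Y/2.45-.3)
lf,rf,lb,rb=[U(*p) for p in((110,197),(335,215),(93,530),(297,500))]
for q in(lf,rf):print(bed(plane(c,q,.063)))
print("front",edge(c,lf,rf,.063,"x"),"left",edge(c,lb,lf,.063),"right",edge(c,rb,rf,.063))
print("dot",bed(plane(c,U(203,416),.063)),"width",np.linalg.norm(plane(c,lf,.063)-plane(c,rf,.063)))
fa,fb=U(420,0),U(372,335)
print("fence edge",edge(c,U(372,335),U(413,0),.018), bed(plane(c,U(372,335),.018)),"top",edge(c,U(384,335),U(428,0),.028),bed(plane(c,U(384,335),.028)),bed(plane(c,U(428,0),.028)))
print("tcp",bed(s["tcp_pos"]))
E
```

```text
[-22.6 -80.9]
[ 15.8 -80.8]
front 10.435701939745163 left 10.398886514320251 right 10.392691396462418
dot [  -3.4 -120.7] width 0.03840066523228925
fence edge 12.03711698805312 [  38.2 -120.9] top 11.80458394392129 [  38.1 -116.5] [ 36.1 -42.4]
tcp [  -3.4 -117.6]
```

The block now measures 10.4° against the fence's 10.3°. I'll move it sideways to the fence, then feel for contact.

```bash
python3 -m inch '[[[0.25,0,3,0],[0.5,0,6,0],[0.8,0,9,0],[1,0,12,0],[1.2,0,14,0],[1.3,0,15,0],[1.4,0,16,0],[1.4,0,16.5,0],[1.4,0,17,0]]]'
```

```text
clock: 19.85
tcp_pos: [0.5624, -0.0815, 0.0384]
orientation: [0.564, -0.558, 0.433, -0.427]
wrist_force: [0.3, 0.4, -1.0]
finger_gap: 0.0403
```

```bash
python3 -m inch '[[[0,0,0.5,0],[0.1,0,1,0],[0.1,0,1,0]]]'; python3 -m inch '[[[0,0,0.5,0],[0.1,0,1,0],[0.1,0,1,0]]]'
```

```text
clock: 20.15
tcp_pos: [0.5635, -0.0814, 0.0385]
orientation: [0.564, -0.558, 0.433, -0.427]
wrist_force: [0.2, -0.3, -1.0]
finger_gap: 0.0402
clock: 20.45
tcp_pos: [0.5645, -0.0812, 0.0385]
orientation: [0.564, -0.558, 0.433, -0.427]
wrist_force: [-0.5, 0.8, -2.4]
finger_gap: 0.0402
```

```bash
python3 -m inch '[[[0,0,0.5,0],[0.1,0,1,0],[0.1,0,1,0]]]'; python3 -m inch '[[[0,0,0.4,0],[0.1,0,0.7,0],[0.1,0,0.7,0]]]'; python3 - <<'E'
from h import *
s=env.get_state();print(bed(s["tcp_pos"]));im=env.read_camera("wrist");cv2.imwrite("pics/w16.png",cv2.resize(im[100:340,170:410],None,fx=2.45,fy=2.45,interpolation=cv2.INTER_CUBIC))
E
```

```text
clock: 20.75
tcp_pos: [0.5647, -0.0812, 0.0383]
orientation: [0.564, -0.559, 0.433, -0.426]
wrist_force: [-3.8, -1.1, 1.0]
finger_gap: 0.0403
clock: 21.05
tcp_pos: [0.5648, -0.0812, 0.0384]
orientation: [0.564, -0.559, 0.434, -0.426]
wrist_force: [-6.0, -1.9, 2.8]
finger_gap: 0.0402
[  16.  -117.7]
```

View pics/w16.png

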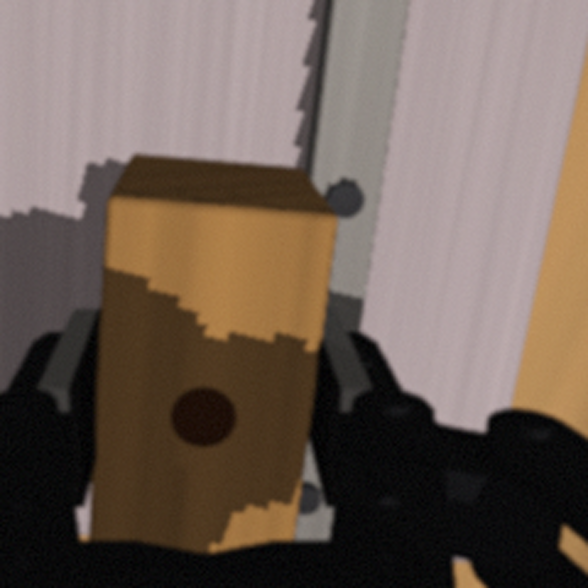

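The block meets the fence at about 6 N, with its centre at bed x ≈ 15 as expected. Next I'll find where the disc now sits to get the slide distance.

```bash
python3 - <<'E'
from h import *
c=cam("scene");q=lambda X,Y,z:plane(c,(195+X/5.5-.4,165+Y/5.5-.4),z)
# disc silhouette extremes at top plane
for p in((463,205),(518,148),(578,205),(518,258),(520,203)):print(p,bed(q(*p,.044)))
print("hub",bed(q(543,197,.06)),"knob",bed(q(662,160,.09)))
E
```

```text
(463, 205) [14.9 40. ]
(518, 148) [-16.5  82.6]
(578, 205) [ 31.  103.9]
(518, 258) [57.8 59.7]
(520, 203) [21.5 72.1]
hub [31.5 81.4] knob [ 43.6 144.5]
```

```bash
python3 -m inch '[[[-2,0,-0.1,0],[-6,0,0.2,0],[-12,0,0.7,0],[-18,0,1.2,0],[-24,0,1.7,0],[-30,0,2.2,0],[-36,0,2.7,0],[-42,0,3.2,0],[-47,0,3.6,0],[-50,0,3.9,0]]]'; python3 -c "
from h import *
s=env.get_state();print(bed(s['tcp_pos']),bed(plane(cam('wrist',s),(170+203/2.45,100+416/2.45),.063)))"
```

```text
clock: 22.1
tcp_pos: [0.5557, -0.0318, 0.0387]
orientation: [0.564, -0.559, 0.433, -0.426]
wrist_force: [-3.9, -3.5, -0.7]
finger_gap: 0.0401
[ 15.9 -67.5] [ 16.1 -70.9]
```

```bash
python3 -m inch '[[[-2,0,0.2,0],[-6,0,0.5,0],[-12,0,1,0],[-18,0,1.5,0],[-24,0,2,0],[-30,0,2.5,0],[-36,0,3,0],[-42,0,3.5,0],[-47,0,3.9,0],[-50,0,4.1,0]]]'; python3 - <<'E'
from h import *
s=env.get_state();print(bed(s['tcp_pos']));im=env.read_camera("wrist");cv2.imwrite("pics/w17.png",im)
E
```

```text
clock: 23.1
tcp_pos: [0.5467, 0.0177, 0.0393]
orientation: [0.564, -0.559, 0.433, -0.426]
wrist_force: [-3.6, -3.8, -1.0]
finger_gap: 0.0403
[ 15.8 -17.3]
```

View pics/w17.png

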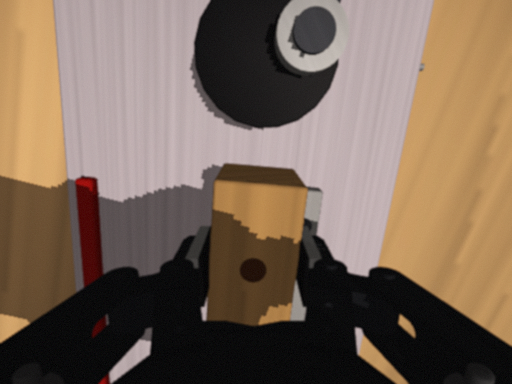

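```bash
python3 - <<'E'
from h import *
s=env.get_state();c=cam("wrist",s)
for z in(.022,.044):print("disc front",z,bed(plane(c,(264,128),z)))
for p in((222,165),(295,170)):print("blk bottom",bed(plane(c,p,.018)))
for p in((215,180),(306,188)):print("blk top",bed(plane(c,p,.063)))
E
```

```text
disc front 0.022 [16.8 40.8]
disc front 0.044 [15.9 41.8]
blk bottom [-4.9 18.1]
blk bottom [36.8 18.7]
blk top [-3.2 19.7]
blk top [35.2 19.5]
```

The disc's front edge is at bed y ≈ 41 and the block's front at ≈ 19, so about 22 mm remain.

```bash
python3 -m inch '[[[-2,0,0.2,0],[-5,0,0.4,0],[-8,0,0.7,0],[-11,0,0.9,0],[-13.5,0,1.1,0],[-15.5,0,1.3,0],[-17,0,1.4,0],[-18,0,1.5,0],[-18,0,1.5,0]]]'; python3 -m inch '[[[-0.5,0,0,0],[-1,0,0.1,0],[-1,0,0.1,0]]]'
```

```text
clock: 24.05
tcp_pos: [0.5436, 0.0351, 0.0395]
orientation: [0.564, -0.559, 0.434, -0.426]
wrist_force: [-4.2, -3.6, -0.6]
finger_gap: 0.0405
clock: 24.35
tcp_pos: [0.5434, 0.036, 0.0395]
orientation: [0.564, -0.559, 0.434, -0.426]
wrist_force: [-3.4, -2.7, -0.8]
finger_gap: 0.04
```

```bash
python3 -m inch '[[[-0.5,0,0,0],[-1,0,0.1,0],[-1,0,0.1,0]]]'
```

```text
clock: 24.65
tcp_pos: [0.5432, 0.0369, 0.0395]
orientation: [0.564, -0.559, 0.434, -0.426]
wrist_force: [-4.3, -3.1, -0.8]
finger_gap: 0.0404
```

```bash
python3 -m inch '[[[-0.5,0,0,0],[-1,0,0.1,0],[-1,0,0.1,0]]]';python3 -m inch '[[[-0.5,0,0,0],[-1,0,0.1,0],[-1,0,0.1,0]]]'
```

```text
clock: 24.95
tcp_pos: [0.543, 0.0379, 0.0395]
orientation: [0.564, -0.559, 0.434, -0.426]
wrist_force: [-4.0, -3.5, -0.5]
finger_gap: 0.0404
clock: 25.25
tcp_pos: [0.5429, 0.0388, 0.0395]
orientation: [0.564, -0.559, 0.434, -0.427]
wrist_force: [-3.5, -3.7, 0.0]
finger_gap: 0.0408
```

```bash
python3 -m inch '[[[-0.4,0,0,0],[-0.7,0,0,0],[-0.7,0,0,0]]]'
```

```text
clock: 25.55
tcp_pos: [0.5429, 0.0389, 0.0396]
orientation: [0.563, -0.559, 0.433, -0.427]
wrist_force: [-3.7, -6.5, -1.3]
finger_gap: 0.0402
```

```bash
python3 -m inch '[[[-0.3,0,0,0],[-0.5,0,0,0],[-0.5,0,0,0]]]'
```

```text
clock: 25.85
tcp_pos: [0.5429, 0.039, 0.0396]
orientation: [0.563, -0.559, 0.433, -0.427]
wrist_force: [-4.1, -6.8, -1.3]
finger_gap: 0.0406
```

```bash
python3 -m inch '[[[-0.3,0,0,0],[-0.5,0,0,0],[-0.5,0,0,0]]]'; python3 - <<'E'
from h import *
s=env.get_state();print(bed(s['tcp_pos']),s["wrist_force"]);im=env.read_camera("wrist");cv2.imwrite("pics/w18.png",im)
s=env.get_state();print(s["wrist_force"])
E
```

```text
clock: 26.15
tcp_pos: [0.5428, 0.039, 0.0396]
orientation: [0.563, -0.56, 0.433, -0.428]
wrist_force: [-4.0, -8.2, -1.4]
finger_gap: 0.0404
[15.9  4.5] [-4.00823113 -8.23937889 -1.38057918]
[-3.69360694 -9.62308299 -1.24570947]
```

View pics/w18.png

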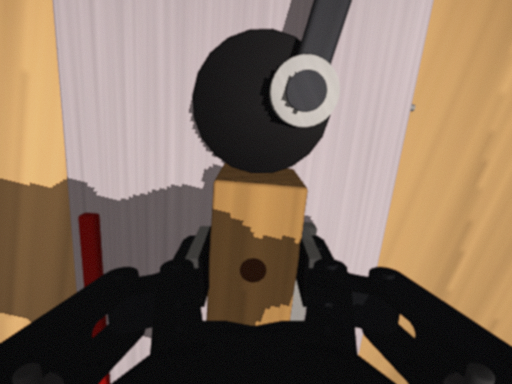

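The press is holding: total y force is about 8–9 N, roughly 3 N of it sliding friction, so about 6 N on the disc. I'll hold briefly, ease most of it off, then open.

```bash
python3 -m inch '[[[0,0,0,0],[0,0,0,0],[0,0,0,0],[0,0,0,0]]]'; python3 -m inch '[[[0.4,0,-0.2,0],[0.8,0,-0.4,0],[1,0,-0.5,0],[1,0,-0.5,0]]]'
```

```text
clock: 26.6
tcp_pos: [0.5428, 0.039, 0.0397]
orientation: [0.563, -0.56, 0.433, -0.428]
wrist_force: [-3.4, -8.6, -1.8]
finger_gap: 0.0404
clock: 27.0
tcp_pos: [0.5428, 0.039, 0.0396]
orientation: [0.564, -0.559, 0.433, -0.427]
wrist_force: [-2.7, -5.8, -1.9]
finger_gap: 0.0405
```

```bash
python3 -m inch '[[[0.3,0,0,0],[0.3,0,0,0],[0.3,0,0,0],[0.3,0,0,0],[0.3,0,0,0]]]' 70; python3 - <<'E'
from h import *
s=env.get_state();im=env.read_camera("wrist");cv2.imwrite("pics/w19.png",cv2.resize(im[140:340,170:370],None,fx=2.9,fy=2.9,interpolation=cv2.INTER_CUBIC))
E
```

```text
clock: 27.5
tcp_pos: [0.5436, 0.0398, 0.0401]
orientation: [0.565, -0.558, 0.433, -0.427]
wrist_force: [0.0, -0.5, -0.2]
finger_gap: 0.0703
```

View pics/w19.png

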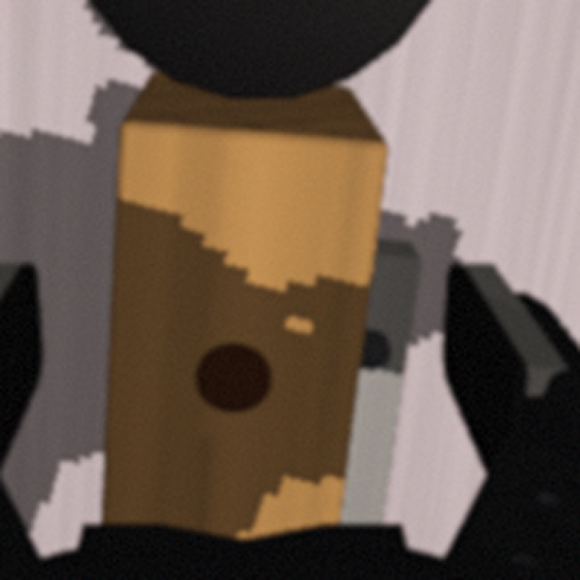

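```bash
python3 -m inch '[[[0,-5,0,0],[0,-15,0,0],[0,-30,0,0],[0,-50,0,0],[0,-70,0,0],[0,-90,0,0],[0,-105,0,2],[0,-110,0,3],[0,-110,0,4.8],[0,-110,0,4.8]]]' 85; python3 - <<'E'
from h import *
s=env.get_state();im=env.read_camera("wrist");cv2.imwrite("pics/w20f.png",im);im2=env.read_camera("scene");cv2.imwrite("pics/s20.png",im2)
cv2.imwrite("pics/w20.png",cv2.resize(im[60:270,150:360],None,fx=2.8,fy=2.8,interpolation=cv2.INTER_CUBIC))
cv2.imwrite("pics/s20z.png",cv2.resize(im2[165:245,195:340],None,fx=5.5,fy=5.5,interpolation=cv2.INTER_CUBIC))
E
```

```text
clock: 28.55
tcp_pos: [0.5435, 0.0383, 0.1502]
orientation: [0.546, -0.54, 0.456, -0.45]
wrist_force: [0.1, -0.7, 0.7]
finger_gap: 0.0849
```

View pics/w20.png

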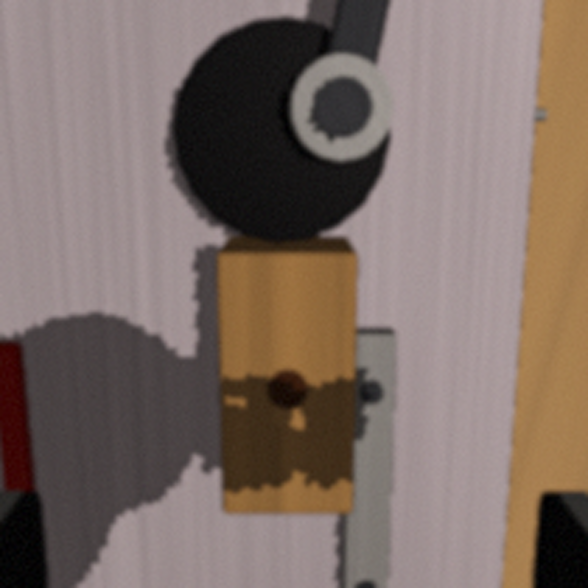

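View pics/s20z.png

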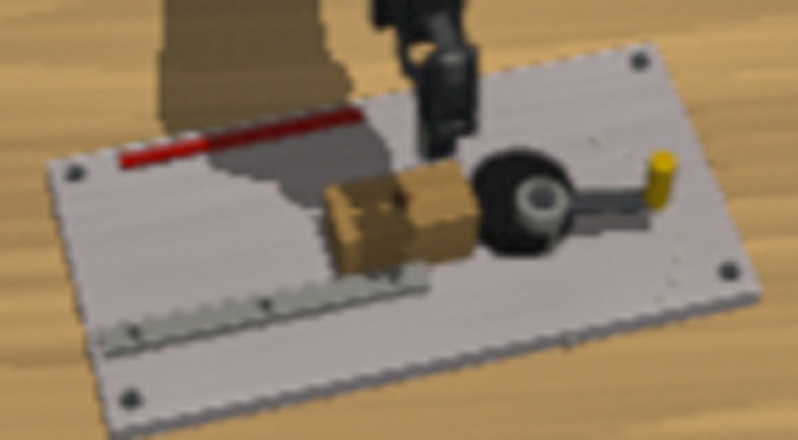

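```bash
python3 - <<'E'
from h import *
s=env.get_state();c=cam("wrist",s)
U=lambda X,Y:(150+X/2.8-.3,60+Y/2.8-.3)
lf,rf,lb,rb=[U(*p) for p in((219,253),(357,253),(223,512),(352,512))]
for q in(lf,rf,lb,rb):print(bed(plane(c,q,.063)))
print("front",edge(c,lf,rf,.063,"x"),"back",edge(c,lb,rb,.063,"x"),"left",edge(c,lb,lf,.063),"right",edge(c,rb,rf,.063))
print("dot",bed(plane(c,U(287,389),.063)))
print("fence outer edge",bed(plane(c,U(395,332),.028)),bed(plane(c,U(387,585),.028)),edge(c,U(387,585),U(395,332),.028))
print("fence in bottom",bed(plane(c,U(347,540),.028)))
im=cv2.imread("pics/w20f.png");
# disc circle
m=(im.max(2)<60).astype(np.uint8); print("disc px est centre",bed(plane(c,U(281,128),.044)))
E
```

```text
[-3.8 40.7]
[34.8 40.8]
[ -4.1 -37.9]
[ 35.1 -37.8]
front 10.399179237143372 back 10.41132956288957 left 10.031686038216542 right 10.47724586525397
dot [15.3  1.1]
fence outer edge [50.8 10.5] [ 51.1 -82.4] 10.486455462033947
fence in bottom [ 36.4 -64.8]
disc px est centre [13.4 74.7]
```

Block edges run at 10.0–10.5° (bed 10.3°). Its right side is at bed x = 34.8–35.1 against the fence face at 35, and its front end is at the disc. To prove contact with a cleaner force reading, I'll press once more with the closed fingertip on the middle of the back face.

```bash
python3 -m inch '[[[8,0,0,0],[16,0,0,0],[24,0,0,0],[32,0,0,0],[40,0,0,0],[48,0,0,0],[56,0,0,0],[62,0,0,0],[66,0,0,0],[66,0,0,0]]]' 0 60; python3 -c "
from h import *
s=env.get_state();print(bed(s['tcp_pos']),s['tcp_pos'],np.degrees(np.arctan2(*pose(s)[0][[1,0],0])))"
```

```text
clock: 29.65
tcp_pos: [0.5554, -0.0272, 0.1491]
orientation: [0.546, -0.54, 0.456, -0.45]
wrist_force: [0.3, -0.4, -0.3]
finger_gap: 0.0002
[ 16.4 -62.9] [ 0.55540912 -0.02715812  0.1491074 ] -79.71361445196291
```

```bash
python3 -m inch '[[[0,15,0,0],[0,30,0,0],[0,48,0,0],[0,66,0,0],[0,82,0,0],[0,96,0,0],[0,106,0,0],[0,112,0,0],[0,115,0,0],[0,115,0,0]]]'; python3 -m inch '[[[-2,0,0,0],[-4,0,0,0],[-6,0,0,0],[-8,0,0,0],[-9.5,0,0,0],[-10.5,0,0,0],[-11.5,0,0,0],[-12,0,0,0],[-12,0,0,0]]]'; python3 -c "
from h import *
s=env.get_state();print(bed(s['tcp_pos']))"
```

```text
clock: 30.65
tcp_pos: [0.5551, -0.0252, 0.0341]
orientation: [0.546, -0.54, 0.456, -0.45]
wrist_force: [0.2, -0.0, -1.4]
finger_gap: 0.0003
clock: 31.55
tcp_pos: [0.5531, -0.0138, 0.0344]
orientation: [0.546, -0.54, 0.456, -0.45]
wrist_force: [0.2, -1.8, -0.0]
finger_gap: -0.0001
[ 16.5 -49.4]
```

```bash
python3 -m inch '[[[-0.3,0,0,0],[-0.6,0,0,0],[-0.6,0,0,0]]]'; python3 -m inch '[[[-0.3,0,0,0],[-0.5,0,0,0],[-0.5,0,0,0]]]'
```

```text
clock: 31.85
tcp_pos: [0.5531, -0.0137, 0.0344]
orientation: [0.545, -0.54, 0.456, -0.45]
wrist_force: [0.5, -5.4, -0.2]
finger_gap: 0.0002
clock: 32.15
tcp_pos: [0.5531, -0.0136, 0.0345]
orientation: [0.545, -0.54, 0.456, -0.451]
wrist_force: [0.4, -6.3, -1.0]
finger_gap: 0.0001
```

The force rises to about 6 N with no block movement, so it is seated on the disc. I'll hold for a moment, then withdraw.

```bash
python3 -m inch '[[[0,0,0,0],[0,0,0,0],[0,0,0,0],[0,0,0,0],[0,0,0,0],[0,0,0,0]]]'; python3 -m inch '[[[1,0,0,0],[2.5,0,0,0],[5,0,0,0],[9,0,0,0],[12,0,0,0],[12,-15,0,0],[12,-40,0,0],[12,-70,0,0],[12,-100,0,0],[12,-115,0,0]]]'; python3 -m inch '[[[-10,0,0,0],[-22,0,0,0],[-34,0,0,0],[-46,0,0,0],[-56,0,0,0],[-60,0,0,0],[-60,0,0,0]]]'; python3 - <<'E'
from h import *
s=env.get_state();im=env.read_camera("wrist");cv2.imwrite("pics/w21f.png",im);im2=env.read_camera("scene");cv2.imwrite("pics/s21.png",im2)
cv2.imwrite("pics/w21.png",cv2.resize(im[:270,150:360],None,fx=2.2,fy=2.2,interpolation=cv2.INTER_CUBIC))
cv2.imwrite("pics/s21z.png",cv2.resize(im2[165:245,195:340],None,fx=5.5,fy=5.5,interpolation=cv2.INTER_CUBIC))
E
```

```text
clock: 32.75
tcp_pos: [0.5531, -0.0136, 0.0345]
orientation: [0.545, -0.54, 0.456, -0.451]
wrist_force: [0.2, -6.4, -0.5]
finger_gap: 0.0001
clock: 33.75
tcp_pos: [0.5564, -0.0259, 0.152]
orientation: [0.547, -0.539, 0.455, -0.451]
wrist_force: [0.0, -0.6, -0.3]
finger_gap: 0.0
clock: 34.45
tcp_pos: [0.5441, 0.0343, 0.1497]
orientation: [0.546, -0.541, 0.456, -0.449]
wrist_force: [-0.3, -0.2, 0.3]
finger_gap: 0.0005
```

View pics/w21.png

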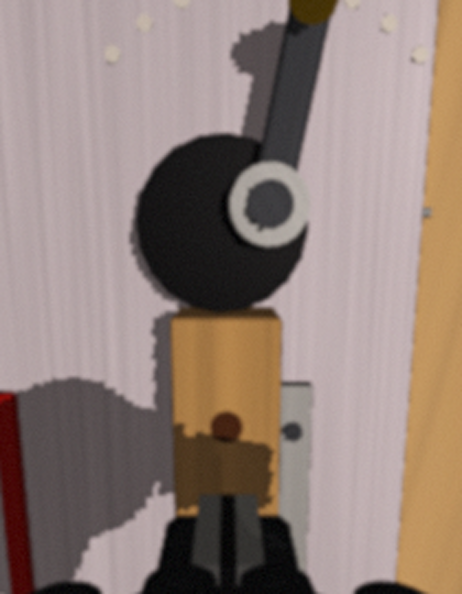

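View pics/s21z.png

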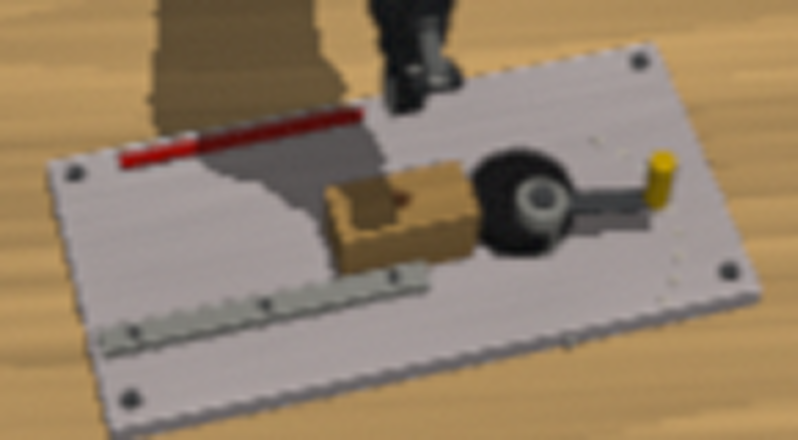

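View pics/s21.png

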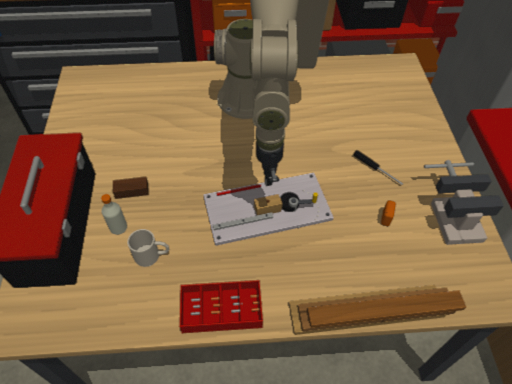

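```bash
python3 - <<'E'
from h import *
s=env.get_state();c=cam("wrist",s)
U=lambda X,Y:(150+X/2.2-.3,Y/2.2-.3)
lf,rf=U(172,317),U(281,317);lb=U(174.5,515);rb=U(277,515)
print("front",edge(c,lf,rf,.063,"x"),"left",edge(c,lb,lf,.063),"right",edge(c,rb,rf,.063))
print(bed(plane(c,lf,.063)),bed(plane(c,rf,.063)),bed(plane(c,lb,.063)),bed(plane(c,rb,.063)))
print("fence outer",bed(plane(c,U(312,384),.028)),edge(c,U(307,560),U(312,384),.028))
d=cam("scene");k=plane(d,(195+662/5.5-.4,165+160/5.5-.4),.09)[:2]-AX
print("theta",YAW+np.pi/2-np.arctan2(k[1],k[0]),np.linalg.norm(k))
E
```

```text
front 10.367032377645824 left 9.842673907001377 right 10.405104898117765
[-3.2 40.6] [35.4 40.6] [ -3.8 -34.9] [ 35.5 -34.9]
fence outer [51.9  9.2] 10.673119764870608
theta 0.20308694720296927 0.06624561189488519
```

```bash
python3 -c "
from workcell import env
print(env.get_state()['clock'],env.hand_in())"
```

```text
the job is handed in; nothing more can be done
34.55 None
```

The job is done and handed in at 34.6 s. The lever is four clicks on, and the block sits flush against the fence and touching the disc.

**Lever:** I pushed it from −0.6 to +0.2 rad with the closed fingertip, one click at a time. After each click the finger was clear of the knob, at zero force, before the next push. The highest side force I read was about 7.5 N. A final check from the scene camera put the lever at 0.203 rad.

**Block:** I moved it in a light grip to the fence, slid it to the disc, pressed with about 5–6 N, and let go. I then pressed again with the closed fingertip on its back face at about 6.4 N for just under a second; the block did not move, so it is seated on the disc. The last images put its right side within about 0.5 mm of the fence face and its yaw at 9.8–10.4° against the bed's 10.3°. That is as fine as the camera can tell.

**What went wrong:**
- While lining up for the fourth click, joint 6 reached the end of its range (3.141 against the stated 3.14) and the tool ended 14 mm off sideways. I had already started that push and touched the knob at about 3.4 N. The lever stayed in its notch, so I backed off, turned back and redid the push.
- The grip did not square the block, so I turned it about 5° with the tool to line it up with the fence.

In the final pictures nothing else appears to have moved. I judged that by eye and did not measure it.

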